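# Hold the roller-door key switch turned

## Task

Fold both flaps of the small carton well open, past upright so they lean outwards, then lift out the orange-headed key and push it down into the brass lock on the grey switch box, wiggling it past the sticky pins until it is fully home. Only then turn it a quarter turn clockwise (seen from above) to its stop and finish still gripping the key and holding it turned, because the lock springs back when let go. Leave the carton's flaps open, do not press the red stop button, and do not move or knock over the other things on the bench or in the carton.

Things in the scene. Friction and masses are not known exactly. Their poses are not given: they have to be found in the camera images.
- carton_rim (a point): centre of the mouth of a fixed cardboard carton, 130 x 130 mm outside, 4 mm walls, rim 80 mm above the bench; x and y along its sides, z up. Two flaps are hinged along its rim at x = +63 and x = -63 mm (hinge lines along y). Inside, a dark rigid insert, its flat top 45 mm below the rim; the key stands in a slot at its centre
- flap_far (a joint): angle (rad) of the flap hinged at carton x = +63 mm: 0 lies shut towards -x, 1.57 upright, 2.9 folded right out (stop). 60 mm long, 126 wide, 3 thick, light; stays where left (0.03 N m friction). Starts at 0.85 to 1.25, leaving a gap of 40 mm or more between the free edges: a shut gripper let down there to 14 mm above the rim and moved outwards opens it
- flap_near (a joint): the same for the flap hinged at carton x = -63 mm (0 lies shut towards +x)
- key_grip (a point): centre of the key's orange head: 32 mm wide along x, 12 mm thick along y (grip across this), 36 mm tall along z. Below it a steel collar 26 x 16 mm, 4 mm thick, whose underside (shoulder) is 22 mm below this point; in the carton it rests on the insert. The key is the same after half a turn, stands upright at the start, x roughly along carton x; about 60 g
- key_tip (a point): point of the key's flat steel blade, 49 mm below key_grip. The blade is 14 mm wide along key x, 4 mm thick along y and reaches 27 mm below the shoulder; its last 7 mm form a 90-degree point
- keyhole (a point): centre of the keyhole's mouth in the top face of the brass lock (34 mm across), 73 mm above the bench; axes fixed to the switch box, z up. Slot 16 mm along x, 5.6 mm along y, 31 mm deep, mouth bevelled 2.5 mm. Two pairs of sticky pins, 12 and 19 mm down, stand in from the narrow ends: about 5 to 20 N to pass, less if wiggled 1 mm along x. Fully home, key_grip is 22 mm above this point
- station: grey switch box, fixed, 130 (x) x 180 (y) x 70 mm; origin under its centre. The brass lock's axis is 35 mm from the centre towards -y and its face stands 3 mm above the box; the red button is 52 mm from the centre towards +y
- plug (a joint): turn of the brass lock (rad), clockwise seen from above: 0 at rest, slot along keyhole x; stop at 1.5. A spring returns it to 0: 0.03 N m at rest, 0.12 N m at the stop. The key has about 0.1 rad of play in the slot, so turn the key about 1.6 rad
- stop_button (a joint): travel (m) of the red stop button on the switch box, 87 mm from the lock's axis towards keyhole +y, its top 22 mm above the box; 0 is out; leave alone
- flap_far_edge (a point): middle of the free edge of flap_far
- flap_near_edge (a point): middle of the free edge of flap_near
- screwdriver: red-handled screwdriver lying on the bench, about 200 mm long; a bystander to leave alone
- hammer: hammer, 260 mm long, lying at the left of the bench; a bystander to leave alone
- jar: amber screw-top jar of radius 34 mm, 75 mm tall, at the back; origin under its centre; a bystander to leave alone
- valve: brass pipe valve, about 96 mm long and 62 mm tall, at the right of the bench; origin under its centre; a bystander to leave alone
- bolt_bin: grey open bin, 160 x 100 x 70 mm, with bolts, at the back; origin under its centre; a bystander to leave alone
- cap_center (a point): centre of a small brass cap (20 to 24 mm across, 16 mm tall) standing on the carton's insert in one corner, 57 mm from the key (towards carton -x, and +y); a bystander to leave alone
Mind the look-alikes: they are no part of the job. What is shaped like the station but blue or turquoise is not meant.

How it is judged:
On the way, in this order (a step that is already met when the one before it is completed fails the run):
1. both carton flaps are folded open past upright (value of joint each of flap_far, flap_near above 1.8 rad), for 0.2 s.
2. the key is lifted out of the carton in the gripper (height (world z) of key_grip above 0.112 m and contact force between the fingers and key above 1 N), for 0.1 s.
3. the key is fully home in the lock, not yet turned (z of key_grip in the frame of keyhole below 0.0255 m and horizontal distance between key_grip and keyhole below 0.005 m and horizontal distance between key_tip and keyhole below 0.004 m and value of joint plug below 0.35 rad), for 0.1 s.
At the end, for the whole second after the job is handed in: The lock is turned clockwise by at least 1.31 rad (75 degrees) and held there by the gripper's grip on the key (more than 1 N), the key fully home (shoulder within 3.5 mm of the lock's face, on the keyhole's axis within 4 mm, upright within 0.15 rad), and both flaps still open by more than 1.8 rad (all of step 1 and value of joint plug above 1.31 rad and z of key_grip in the frame of keyhole below 0.0255 m and horizontal distance between key_grip and keyhole below 0.005 m and horizontal distance between key_tip and keyhole below 0.004 m and angle between key_grip's own z axis and vertical below 0.15 rad and contact force between the fingers and key above 1 N); the arm keeps its last pose, push and grip.
It fails at once if the red stop button is pressed (value of joint stop_button above 0.003 m).
It fails at once if another thing on the bench or in the carton is moved by more than 30 mm or tipped over (distance of any of screwdriver, hammer, jar, valve, bolt_bin, cap_center from where it was at the start of the episode above 0.03 m or angle between any of jar, valve, bolt_bin, cap_center's own z axis and vertical above 0.5 rad).
It also fails if it takes over 64 s, if anything falls off the work surface, if the arm or the gripper's body presses on something with over 40 N, if the wrist force passes 120 N, or if a joint passes its speed limit or range.

## Robot

A 6-joint arm with a two-finger parallel gripper is mounted at the origin on the work surface. World frame = base frame: x ahead of the robot, y to its left, z up, the work surface at z = 0. Lengths are in m, angles in rad, forces in N, time in s.
With the tool pointing down it reaches from about 0.3 to 0.775 m from the base axis. Payload 14.6 kg.
Tool frame: the origin (TCP) lies on the centre line of the jaws, within the pads' length; the fingertips stand 19 mm ahead of it and the grasp point (between the pads) is the TCP; z points along the fingers, y is the direction in which the jaws open and shut (so a half turn about z gives the same grasp; the last joint's range is limited). The gripper opens to 94 mm and grips with 3 to 60 N. Pads are 16 mm wide; open, the fingers measure 119 mm over their backs; the gripper's body (75 mm by 177 mm) begins 78 mm behind the grasp point.
Start: joints at [-1.224, 0.3, 1.521, -0, 1.321, -0.067], TCP at [0.221, -0.504, 0.224] pointing down, gripper open.
Joint ranges: [-3.03, 3.03], [-0.79, 2.21], [0.23, 2.52], [-1.04, 4.18], [0, 3.07], [-2.55, 2.55]. Speed limits (rad/s): [2.22, 2.22, 2.57, 3.14, 3.14, 3.14].

## Interface

Orientations are given as [roll, pitch, yaw] about the fixed x, y, z axes, in that order (R = Rz(yaw) Ry(pitch) Rx(roll)).
In Python, from station import ctrl gives the robot as it stands. The module is installed in compiled form; this text tells all that it offers.
- The arm moves only by the shell command python3 -m creep 'ROWS' [FORCE]. ROWS is a JSON object of lists of equal length, an entry for each row: "translation": the shift along the world's x, y, z in mm, a list of three; "yaw": the turn about the world's z in rad; "gripper": the closure in counts, from 0 (fully open) to 255 (shut). A call has 1 to 5 rows; each row is the pose to reach, as a shift and turn from the pose measured when the call began; what a row does not reach only later rows make up. A row lasts 1/12 s, in which the tool goes at most 41.7 mm and 7.16 degrees, less where a joint would pass 70% of its speed; a pose out of reach is approached as far as the arm can. A call with a gripper value outside its range is refused whole. The fingers move at their own pace and stop on an object; FORCE is the grip in N (left out, the last holds). Time passes only in rows, so rows that repeat a pose let the fingers close. It gives the time, the measured TCP pose, the force and the opening at its end, in the units of the state.
- ctrl.get_obs(): the state, without advancing time (a new reading comes with each control period).
- ctrl.camera(name): name is "side" or "top" or "wrist"; returns a dict with "pixels" (384x512x3 uint8, red, green, blue), "depth" (384x512 float32, m along the optical axis (not along the pixel's ray), 0 where there is no reading), "fx", "fy", "cx", "cy" (pixels), "R" (3x3) and "t" (3): a world point X has camera coordinates R X + t; the wrist camera has in their place "tool_from_camera" (4x4, takes a point from camera to tool coordinates, whose origin is the TCP and whose axes are the flange's). Camera axes: x right, y down, z forward; pixel columns grow to the right and rows downward; lengths in m; the calibration is good to about 2 mm. A picture is of the moment at which its call begins: read the wrist's pose just before it.
- ctrl.hand_in(): hands the job in, once; it reports no verdict.
The state is a dict: "time_s": time; "qpos": joint angles; "joint_vel": joint speeds; "tau": joint torques, N m; "ee_pos": TCP position; "eef_rot": TCP orientation; "force": force on the tool from outside, world axes, zero at the start; "moment": the same for the moment, N m; "grip_width": finger opening in m.
Only numpy, scipy, OpenCV 4.12 (cv2) and the standard library are available. Lean on these libraries where they do the work, as an engineer would, in place of code of your own. Each camera call takes 0.05 s, during which the arm holds its last target. There are 200 camera calls.

## Working session

There is one attempt and no reset: what is moved stays moved. The work goes in short steps, Python scripts to look and compute and a shell command to move; the robot and the scene stay as the last step left them, time stands still between calls to the robot, and variables do not carry over. Pictures are saved under pics/ and viewed, about 8 in all and at most 12, crops included, and the job is handed in when it is done.

```bash
mkdir -p pics
cat > h.py <<'E'
import numpy as np, cv2
from station import ctrl
from scipy.spatial.transform import Rotation as Ro
def cam(name):
    o=ctrl.get_obs(); c=ctrl.camera(name)
    K=c
    d=c["depth"]; v,u=np.mgrid[0:384,0:512]
    P=np.stack([(u-c["cx"])/c["fx"]*d,(v-c["cy"])/c["fy"]*d,d],-1)
    if name=="wrist":
        T=np.array(c["tool_from_camera"]); R=Ro.from_euler('xyz',o["eef_rot"]).as_matrix()
        W=(P@T[:3,:3].T+T[:3,3])@R.T+np.array(o["ee_pos"])
    else:
        W=(P-np.array(c["t"]))@np.array(c["R"])
    W[d==0]=np.nan
    return c["pixels"],W
def save(n,im,s=1):
    cv2.imwrite("pics/"+n,cv2.resize(im[...,::-1],None,fx=s,fy=s,interpolation=cv2.INTER_CUBIC))
E
python3 - <<'E'
from h import *
a,W=cam("top");b,V=cam("side")
np.savez("s0.npz",a=a,W=W,b=b,V=V)
save("top0.png",a,1.5);save("side0.png",b,1.5)
print(ctrl.get_obs())
E
```

```text
{'time_s': 0.1, 'qpos': array([-1.22360683e+00,  3.00390498e-01,  1.52151448e+00, -2.38774266e-05,
        1.32068972e+00, -6.66184239e-02]), 'joint_vel': array([-0.00141724, -0.00190089, -0.00174026, -0.00174509,  0.00074554,
        0.00101735]), 'tau': array([ 1.36530463e-03, -5.32644975e+01, -3.53284407e+01,  7.09627778e-02,
        2.34727882e-02, -2.46605919e-05]), 'ee_pos': array([ 0.22106455, -0.50338533,  0.22395871]), 'eef_rot': array([-3.14059130e+00, -4.36277453e-05,  4.13813822e-01]), 'force': array([-0.81502947, -0.20570429,  0.97297444]), 'moment': array([-0.01009828, -0.01910886, -0.05448423]), 'grip_width': 0.09396440885236337}
```

View pics/top0.png

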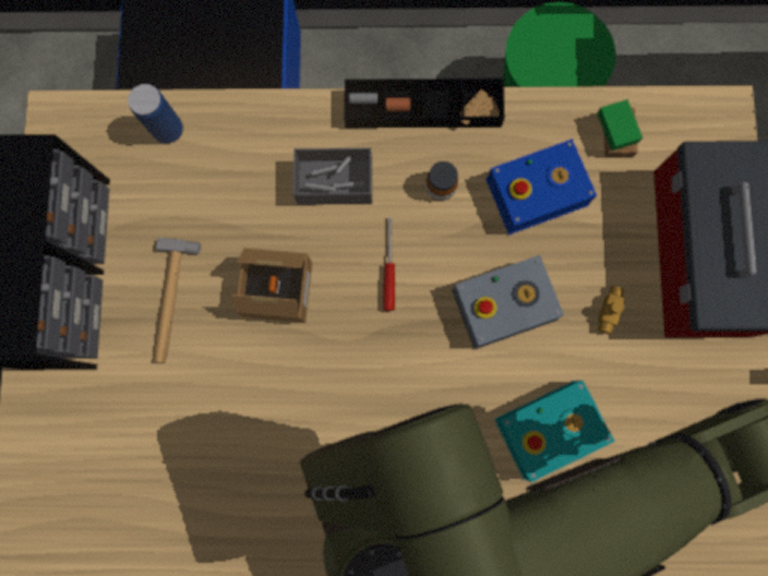

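View pics/side0.png

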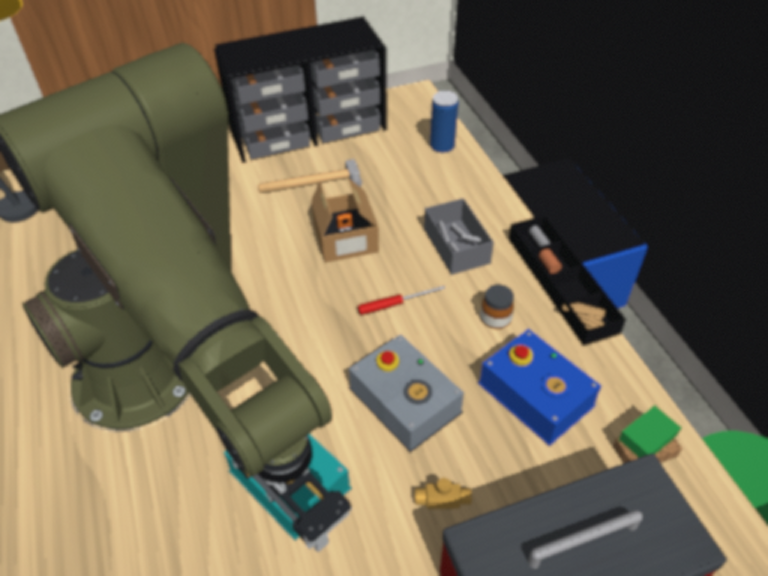

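Candidates, as pixels in the 1.5x top view: the boxes are grey (508,300), blue (541,186) and turquoise (553,430). I choose the grey one, with its lock at (526,293) and button at (485,307). The orange key head is in the carton at (273,284), and its flaps are at the top (258) and bottom (305) edges. Next I'll measure these.

Run:
```python
from h import *
s=np.load("s0.npz");a,W=s["a"],s["W"]
x,y,z=W[...,0],W[...,1],W[...,2]
hsv=cv2.cvtColor(a,cv2.COLOR_RGB2HSV)
def box(u0,v0,u1,v1):
    m=np.zeros(a.shape[:2],bool);m[int(v0/1.5):int(v1/1.5),int(u0/1.5):int(u1/1.5)]=1;return m
def rect(m,n):
    p=np.c_[x[m],y[m]];print(n,m.sum(),cv2.minAreaRect((p*1000).astype(np.float32)),np.nanmedian(z[m]))
m=box(445,250,570,355)
top=m&(z>.06)&(z<.074); rect(top,"station")
red=m&(hsv[...,1]>150)&((hsv[...,0]<8)|(hsv[...,0]>172));rect(red&(z>.07),"button")
br=m&box(508,275,550,312)&(hsv[...,1]>90)&(z>.06);rect(br,"lock"); print(np.nanmean(W[br],0))
c=box(225,240,325,330)
rect(c&(z>.07),"carton>70")
rect(c&(z>.07)&(z<.086),"rim")
for lo,hi in((.07,.085),(.085,.1),(.1,.115),(.115,.13),(.13,.15)):
    k=c&(z>lo)&(z<hi); 
    if k.any(): print(lo,k.sum(),np.nanmin(W[k],0).round(3),np.nanmax(W[k],0).round(3))
o=c&(hsv[...,0]<14)&(hsv[...,1]>190)&(hsv[...,2]>110);rect(o,"key");print(np.nanmean(W[o],0),np.nanmax(z[o]))
save("crop0.png",np.hstack([a[155:220,145:215],a[165:230,300:370]]),5)
```

```text
station 2284 ((489.0784912109375, -245.5944366455078), (130.5072784423828, 181.79608154296875), 19.54366111755371) 0.06917256287895554
button 51 ((468.5527038574219, -193.93687438964844), (21.092994689941406, 20.667633056640625), 2.810974359512329) 0.0916543238820703
lock 114 ((498.4589538574219, -277.12359619140625), (33.364498138427734, 34.432037353515625), 88.57758331298828) 0.07228153139398996
[ 0.49919728 -0.27722405  0.07180449]
carton>70 1118 ((521.6594848632812, 227.08224487304688), (131.5835418701172, 132.08106994628906), 84.83090209960938) 0.10507618708026997
rim 231 ((521.78466796875, 227.07090759277344), (131.5835418701172, 131.8296661376953), 84.83090209960938) 0.07914046727561022
0.07 216 [0.451 0.157 0.07 ] [0.591 0.298 0.085]
0.085 256 [0.453 0.159 0.085] [0.589 0.295 0.1  ]
0.1 254 [0.459 0.161 0.1  ] [0.577 0.295 0.115]
0.115 284 [0.464 0.16  0.115] [0.567 0.294 0.13 ]
0.13 108 [0.473 0.164 0.13 ] [0.552 0.29  0.144]
key 34 ((519.9329833984375, 226.8828887939453), (27.145984649658203, 10.528878211975098), 4.076348781585693) 0.07464868450484366
[0.51951351 0.22644539 0.07479616] 0.08061561004500474
```

View pics/crop0.png

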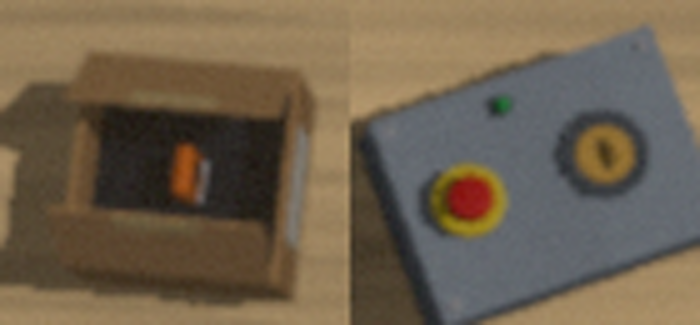

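The crop confirms the grey box (lock crop ≈(600,153), button ≈(468,198)) and the carton, with the orange head between two half-open flaps. Moving over the carton now.

```bash
python3 -m creep '{"translation":[[15,37,3],[30,73,5],[45,110,7],[60,146,9],[75,183,10]],"yaw":[-0.05,-0.1,-0.15,-0.2,-0.25],"gripper":[255,255,255,255,255]}' 30 
python3 -m creep '{"translation":[[15,37,3],[30,73,5],[45,110,7],[60,146,9],[75,183,10]],"yaw":[-0.05,-0.1,-0.15,-0.2,-0.25],"gripper":[255,255,255,255,255]}' | tail -1
python3 -m creep '{"translation":[[15,37,0],[30,73,0],[45,110,0],[60,146,0],[75,183,0]],"yaw":[0,0,0,0,0],"gripper":[255,255,255,255,255]}' | tail -1
python3 -m creep '{"translation":[[15,37,0],[30,73,0],[45,110,0],[60,146,0],[75,183,0]],"yaw":[0,0,0,0,0],"gripper":[255,255,255,255,255]}'
```

```text
time_s: 0.52
ee_pos: [0.2962, -0.3187, 0.2339]
eef_rot: [-3.14, -0.0, 0.161]
force: [1.3, -0.6, 0.2]
grip_width: 0.0639
grip_width: 0.0307
grip_width: 0.0004
time_s: 1.77
ee_pos: [0.5218, 0.2363, 0.2437]
eef_rot: [-3.141, -0.0, -0.092]
force: [0.4, -0.3, 0.2]
grip_width: 0.0003
```

```bash
python3 -m creep '{"translation":[[0,-9,0],[0,-9,0],[0,-9,0]],"yaw":[0,0,0],"gripper":[255,255,255]}'
cat > m1.py <<'E'
from h import *
import sys
a,W=cam("wrist");save(sys.argv[1],a,1.2);np.savez("w.npz",a=a,W=W)
hsv=cv2.cvtColor(a,cv2.COLOR_RGB2HSV);z=W[...,2]
o=(hsv[...,0]<14)&(hsv[...,1]>170)&(hsv[...,2]>90)&(z>.03)&(z<.3)
n,l,st,_=cv2.connectedComponentsWithStats(o.astype(np.uint8))
if n>1:
    o=l==1+np.argmax(st[1:,4]); t=o&(z>np.nanmax(z[o])-.006)
    p=W[t][:,:2]; print("key",t.sum(),cv2.minAreaRect((p*1000).astype(np.float32)),np.nanmedian(z[t]))
E
python3 m1.py w1.png
```

```text
time_s: 2.02
ee_pos: [0.5215, 0.2269, 0.2432]
eef_rot: [-3.141, 0.001, -0.092]
force: [0.8, -0.6, 0.3]
grip_width: 0.0003
key 14 ((512.994384765625, 228.66709899902344), (5.169444561004639, 4.339117050170898), 50.59820556640625) 0.07602126492270248
```

View pics/w1.png

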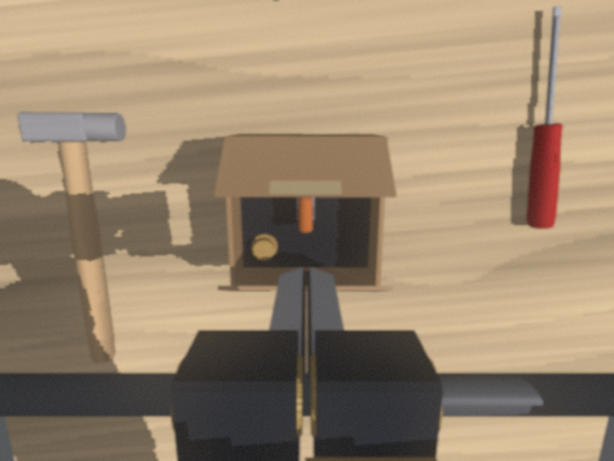

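The wrist view shows the carton (230–385, 135–290) square to the tool and the key between the flaps at (306,215). The cap is at (264,246). Next I lower the shut gripper into the gap and sweep the far flap open, then the near one.

```bash
python3 -m creep '{"translation":[[0,0,-35],[0,0,-70],[0,0,-105],[0,0,-129],[0,0,-129]],"yaw":[0,0,0,0,0],"gripper":[255,255,255,255,255]}'
python3 -m creep '{"translation":[[15,-1,0],[30,-3,0],[45,-4,0],[60,-5,0],[60,-5,0]],"yaw":[0,0,0,0,0],"gripper":[255,255,255,255,255]}'
python3 -m creep '{"translation":[[10,-1,0],[20,-2,0],[30,-3,0],[34,-3,0],[34,-3,0]],"yaw":[0,0,0,0,0],"gripper":[255,255,255,255,255]}'
```

```text
time_s: 2.48
ee_pos: [0.5195, 0.2249, 0.1104]
eef_rot: [3.139, 0.007, -0.094]
force: [0.0, 0.1, -0.5]
grip_width: 0.0004
time_s: 2.9
ee_pos: [0.5815, 0.2191, 0.1125]
eef_rot: [3.14, 0.004, -0.096]
force: [-0.4, -0.9, 0.4]
grip_width: 0.0002
time_s: 3.32
ee_pos: [0.6159, 0.2158, 0.1137]
eef_rot: [3.141, 0.003, -0.096]
force: [-0.5, -0.0, 0.1]
grip_width: 0.0008
```

```bash
python3 -m creep '{"translation":[[-30,3,0],[-60,5,0],[-90,8,0],[-104,9,0],[-104,9,0]],"yaw":[0,0,0,0,0],"gripper":[255,255,255,255,255]}'
python3 -m creep '{"translation":[[-12,1,0],[-25,2,0],[-38,3,0],[-50,5,0],[-50,5,0]],"yaw":[0,0,0,0,0],"gripper":[255,255,255,255,255]}'
python3 -m creep '{"translation":[[-10,1,0],[-20,2,0],[-32,3,0],[-32,3,0]],"yaw":[0,0,0,0],"gripper":[255,255,255,255]}'
python3 -m creep '{"translation":[[10,0,0],[25,0,30],[50,0,60],[60,-2,80],[60,-2,100]],"yaw":[0,0,0,0,0],"gripper":[180,140,140,140,140]}'
python3 - <<'E'
from h import *
a,W=cam("top");z=W[...,2]
save("top1.png",a[120:250,120:280],4)
m=np.zeros(z.shape,bool);m[150:235,140:230]=1
m&=(z>.07)&(z<.15)
c=np.array([.5217,.2271]);x=(W[...,0]-c[0])*.9959-(W[...,1]-c[1])*.09
y=(W[...,0]-c[0])*.09+(W[...,1]-c[1])*.9959
for xx in range(-130,131,10):
    k=m&(abs(x*1000-xx)<5)&(abs(y)<.04)
    if k.any(): print(xx,k.sum(),np.median(z[k]).round(3))
E
python3 m1.py w2.png
```

```text
time_s: 3.73
ee_pos: [0.5092, 0.2253, 0.1146]
eef_rot: [3.141, 0.003, -0.095]
force: [0.3, -0.3, 0.2]
grip_width: 0.0007
time_s: 4.15
ee_pos: [0.4585, 0.2304, 0.1152]
eef_rot: [3.141, 0.002, -0.094]
force: [-1.0, -0.2, -0.3]
grip_width: 0.0003
time_s: 4.48
ee_pos: [0.4255, 0.2335, 0.1153]
eef_rot: [3.141, 0.003, -0.094]
force: [0.3, -0.5, 0.0]
grip_width: 0.0004
time_s: 4.9
ee_pos: [0.4885, 0.2309, 0.2167]
eef_rot: [3.141, 0.001, -0.095]
force: [-0.2, 0.3, -0.1]
grip_width: 0.0304
-80 1 0.085
-70 4 0.081
-60 3 0.08
0 1 0.072
10 4 0.072
20 1 0.071
60 38 0.078
70 73 0.082
80 75 0.086
90 85 0.089
100 93 0.093
110 74 0.096
key 8 ((533.7665405273438, 229.10614013671875), (1.0394599437713623, 5.597385883331299), 74.83494567871094) 0.07607596368191703
```

View pics/w2.png

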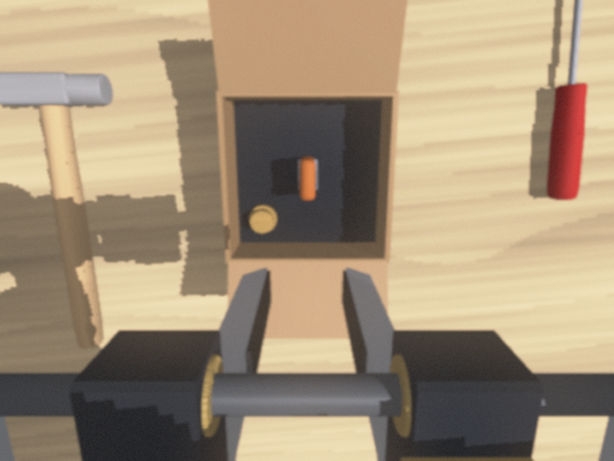

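Both flaps are folded far out (the far one is about 20° above horizontal). The key head is at (307,178) and the cap at (263,219), undisturbed. Next I'll fit the key's pose.

```bash
cat > key.py <<'E'
from h import *
import sys
def key(a,W,zl):
    hsv=cv2.cvtColor(a,cv2.COLOR_RGB2HSV);z=W[...,2]
    o=(hsv[...,0]<14)&(hsv[...,1]>150)&(hsv[...,2]>90)&(z>zl)&(z<.4)
    n,l,st,_=cv2.connectedComponentsWithStats(o.astype(np.uint8))
    o=l==1+np.argmax(st[1:,4]); p=W[o]
    r=cv2.minAreaRect((p[:,:2]*1000).astype(np.float32))
    q=p[:,:2]-p[:,:2].mean(0);w,v=np.linalg.eigh(q.T@q);d=v[:,1]*np.sign(v[0,1])
    v_,u_=np.nonzero(o)
    print("key",len(p),r,"pca yaw",np.arctan2(d[1],d[0]).round(3),"mean",p.mean(0).round(4),"px",u_.min(),u_.max(),v_.min(),v_.max())
if __name__=="__main__":
    s=np.load("w.npz");key(s["a"],s["W"],.068);key(s["a"],s["W"],.072)
E
python3 key.py; python3 -c "
from h import *;print(ctrl.get_obs()['qpos'].round(3))"
```

```text
key 355 ((522.8877563476562, 228.25279235839844), (9.32419204711914, 31.107196807861328), 84.81658935546875) pca yaw -0.082 mean [0.5233 0.2282 0.0753] px 251 261 132 166
key 350 ((522.6826171875, 228.2714080810547), (9.32419204711914, 30.695236206054688), 84.81658935546875) pca yaw -0.084 mean [0.5231 0.2282 0.0754] px 251 261 133 166
[3.750e-01 2.820e-01 1.559e+00 1.000e-03 1.298e+00 2.040e+00]
```

```bash
python3 -m creep '{"translation":[[20,-1,0],[34,-3,-10],[34,-3,-40],[34,-3,-75],[34,-3,-100]],"yaw":[0,0,0.01,0.01,0.01],"gripper":[140,140,140,140,140]}'
python3 -m creep '{"translation":[[0,0,0],[0,0,0]],"yaw":[0,0],"gripper":[140,140]}'
```

```text
time_s: 5.42
ee_pos: [0.5217, 0.2278, 0.1145]
eef_rot: [-3.141, 0.001, -0.085]
force: [0.9, -0.5, -0.2]
grip_width: 0.0423
time_s: 5.58
ee_pos: [0.5213, 0.2274, 0.1127]
eef_rot: [3.14, 0.004, -0.085]
force: [-0.1, 0.2, 0.8]
grip_width: 0.0426
```

```bash
python3 -m creep '{"translation":[[1,1,-20],[1,1,-38],[1,1,-50],[1,1,-52],[1,1,-52]],"yaw":[0,0,0,0,0],"gripper":[140,140,140,140,140]}'
python3 -m creep '{"translation":[[0,0,0],[0,0,0],[0,0,0],[0,0,0],[0,0,0]],"yaw":[0,0,0,0,0],"gripper":[255,255,255,255,255]}' 40
python3 -m creep '{"translation":[[0,0,0],[0,0,0],[0,0,0]],"yaw":[0,0,0],"gripper":[255,255,255]}'
```

```text
time_s: 6.0
ee_pos: [0.5227, 0.2284, 0.0613]
eef_rot: [3.14, 0.004, -0.085]
force: [0.4, 0.9, 1.1]
grip_width: 0.0419
time_s: 6.42
ee_pos: [0.5228, 0.2285, 0.0618]
eef_rot: [3.141, 0.003, -0.085]
force: [-0.8, -0.4, 2.0]
grip_width: 0.0126
time_s: 6.67
ee_pos: [0.5228, 0.2285, 0.0617]
eef_rot: [3.141, 0.003, -0.085]
force: [-0.4, 0.3, 0.6]
grip_width: 0.0113
```

```bash
python3 -m creep '{"translation":[[0,0,20],[0,0,55],[0,0,90],[0,0,125],[0,0,160]],"yaw":[0,0,0,0,0],"gripper":[255,255,255,255,255]}'
python3 -m creep '{"translation":[[0,0,0],[0,0,0],[0,0,0]],"yaw":[0,0,0],"gripper":[255,255,255]}'
python3 - <<'E'
from h import *
a,W=cam("wrist");np.savez("w3.npz",a=a,W=W)
b,V=cam("side");np.savez("s3.npz",a=b,W=V)
save("w3.png",a,1.2)
from key import key
key(a,W,.1);key(b,V,.1)
E
```

```text
time_s: 7.08
ee_pos: [0.5225, 0.2284, 0.2235]
eef_rot: [3.141, 0.004, -0.085]
force: [-0.4, 0.6, -2.0]
grip_width: 0.0115
time_s: 7.33
ee_pos: [0.5221, 0.2282, 0.2224]
eef_rot: [3.14, 0.005, -0.085]
force: [0.3, 0.5, -1.3]
grip_width: 0.0112
key 1073 ((523.5413208007812, 228.9285125732422), (10.6898832321167, 29.72073745727539), 83.38482666015625) pca yaw -0.084 mean [0.5268 0.2285 0.2332] px 244 266 215 289
key 3 ((508.6221618652344, 224.6427001953125), (6.250698089599609, 0.10011410713195801), 79.70050811767578) pca yaw 1.387 mean [0.5086 0.2242 0.215 ] px 223 223 111 113
```

View pics/w3.png

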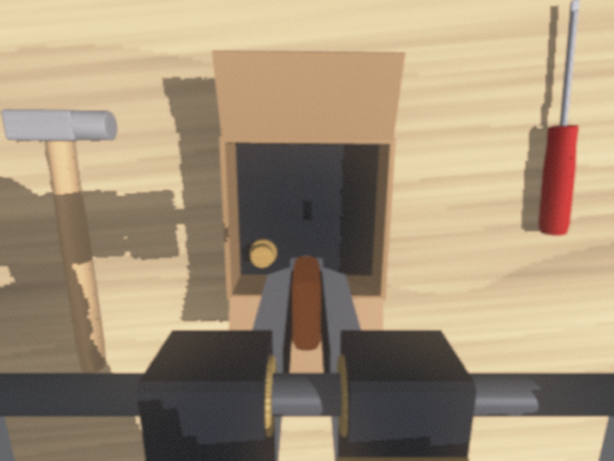

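The key is held upright and square at (306,300), and its empty slot is visible at (307,210). I'm carrying it over to the lock.

```bash
python3 -m creep '{"translation":[[-2,-30,5],[-4,-65,5],[-6,-100,5],[-7,-135,5],[-8,-170,5]],"yaw":[0.03,0.06,0.09,0.12,0.14],"gripper":[255,255,255,255,255]}' | head -2
python3 -m creep '{"translation":[[-2,-35,0],[-4,-70,0],[-6,-105,0],[-7,-140,0],[-8,-170,0]],"yaw":[0.03,0.06,0.09,0.12,0.14],"gripper":[255,255,255,255,255]}' |head -2
python3 -m creep '{"translation":[[-2,-35,0],[-4,-70,0],[-6,-105,0],[-6,-135,0],[-6,-155,0]],"yaw":[0.03,0.06,0.09,0.12,0.145],"gripper":[255,255,255,255,255]}' 
python3 -m creep '{"translation":[[0,0,0],[0,0,0],[0,0,0]],"yaw":[0,0,0],"gripper":[255,255,255]}'
python3 - <<'E'
from h import *
from key import key
a,W=cam("wrist");np.savez("w4.npz",a=a,W=W);z=W[...,2]
key(a,W,.1)
hsv=cv2.cvtColor(a,cv2.COLOR_RGB2HSV)
save("w4.png",a[100:260,180:340],4)
m=(hsv[...,1]>110)&(hsv[...,0]>8)&(hsv[...,0]<32)&(z>.066)&(z<.08)
m[:, :200]=0;m[:,320:]=0
p=W[m];print(len(p),np.nanmean(p,0),cv2.minAreaRect((p[:,:2]*1000).astype(np.float32)))
t=(z>.066)&(z<.0715);p=W[t];print("box",len(p),cv2.minAreaRect((p[:,:2]*1000).astype(np.float32)))
E
```

```text
time_s: 7.85
ee_pos: [0.5132, 0.0567, 0.2254]
time_s: 8.27
ee_pos: [0.5044, -0.1153, 0.224]
time_s: 8.68
ee_pos: [0.4975, -0.2729, 0.2224]
eef_rot: [-3.141, 0.012, 0.343]
force: [-0.8, 0.4, -0.8]
grip_width: 0.012
time_s: 8.93
ee_pos: [0.4973, -0.272, 0.2214]
eef_rot: [-3.14, 0.013, 0.342]
force: [0.6, -0.1, -1.2]
grip_width: 0.0119
key 174 ((487.3292541503906, -275.1731872558594), (7.555391788482666, 10.078205108642578), 18.39166259765625) pca yaw -1.375 mean [ 0.4872 -0.2752  0.2352] px 245 265 278 290
729 [ 0.50089781 -0.27729662  0.0736755 ] ((500.894287109375, -277.5621032714844), (31.816444396972656, 31.568326950073242), 64.42137145996094)
box 20185 ((500.31439208984375, -350.02642822265625), (364.0456237792969, 388.6727294921875), 41.444583892822266)
```

View pics/w4.png

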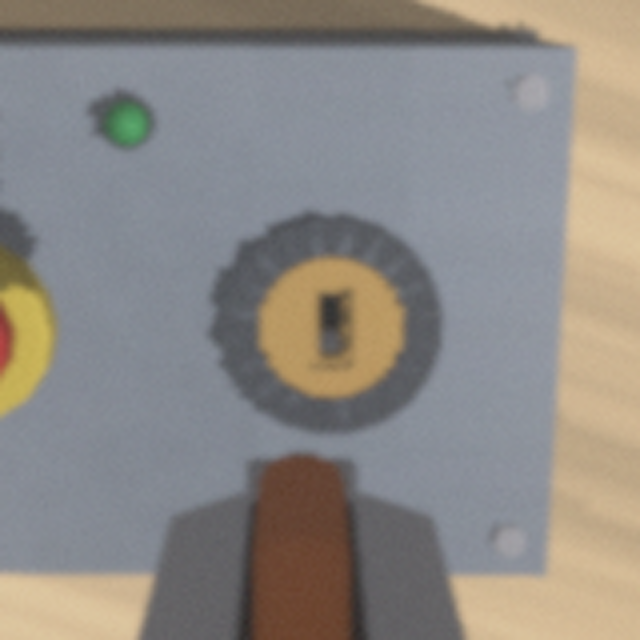

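The crop shows the lock's brass face centred at (331,326) with the slot upright there. The box edges are skewed about 1° relative to the tool. As a calibration, I'll compare the insert slot the key came from, seen by the same camera, with the keyhole.

Run:
```python
from h import *
w3=np.load("w3.npz");w4=np.load("w4.npz")
def plane(W,mask,z0):
    # fit affine map pixel->world xy on points near plane z0
    v,u=np.nonzero(mask);P=W[mask]
    A=np.c_[u,v,np.ones(len(u))];return np.linalg.lstsq(A,P[:,:2],rcond=None)[0]
def fit(a,W,m,roi,thr,name):
    M=plane(W,m,0);u0,v0,u1,v1=roi
    g=cv2.cvtColor(a,cv2.COLOR_RGB2GRAY).astype(float)
    k=np.zeros(g.shape,bool);k[v0:v1,u0:u1]=g[v0:v1,u0:u1]<thr
    n,l,st,c=cv2.connectedComponentsWithStats(k.astype(np.uint8));i=1+np.argmax(st[1:,4]);v,u=np.nonzero(l==i)
    p=np.c_[u,v,np.ones(len(u))]@M
    print(name,len(u),st[i],cv2.minAreaRect((p*1000).astype(np.float32)))
    return M
a,W=w3["a"],w3["W"];z=W[...,2]
g=cv2.cvtColor(a,cv2.COLOR_RGB2GRAY)
print(g[160:190,244:270:2])
m=(z>.03)&(z<.04);m[:,:200]=0;m[:,315:]=0;m[:120]=0;m[215:]=0
for t in(25,32): fit(a,W,m,(246,160,268,190),t,"insert")
a,W=w4["a"],w4["W"];z=W[...,2]
hsv=cv2.cvtColor(a,cv2.COLOR_RGB2HSV)
br=(hsv[...,1]>110)&(hsv[...,0]>8)&(hsv[...,0]<32)&(z>.07)&(z<.078);br[:,:230]=0;br[:,290:]=0
M=fit(a,W,br,(252,165,275,197),90,"hole")
fit(a,W,br,(252,165,275,197),60,"hole")
# box top edges
t=(z>.064)&(z<.0715);t[:105]=0
pts=[];
for u in range(185,320,3):
    col=np.nonzero((z[60:180,u]>.06)&(z[60:180,u]<.0715))[0]
    if len(col): pts.append(W[60+col[0],u,:2])
pts=np.array(pts);print("far edge yaw",np.polyfit(pts[:,1],pts[:,0],1)*-1,len(pts))
pts=[]
for v in range(115,240,3):
    r=np.nonzero((z[v,270:400]>.06)&(z[v,270:400]<.0715))[0]
    if len(r): pts.append(W[v,270+r[-1],:2])
pts=np.array(pts);print("right edge yaw",np.polyfit(pts[:,0],pts[:,1],1),len(pts))
```

```text
[[59 61 59 60 57 60 56 59 60 58 60 56 59]
 [59 57 58 57 59 55 57 57 57 59 58 58 58]
 [57 55 53 57 60 58 59 60 58 56 59 57 58]
 [57 56 57 58 59 59 58 59 59 59 57 59 58]
 [62 59 57 60 58 58 58 58 58 55 58 59 60]
 [57 60 60 56 54 57 58 55 56 60 60 57 59]
 [57 62 59 60 51 54 54 59 58 57 59 57 57]
 [56 57 58 57 48 45 50 51 52 61 55 56 57]
 [58 59 57 55 50 44 44 45 52 56 57 58 55]
 [61 57 57 58 47 40 40 44 55 56 56 58 56]
 [56 54 59 55 48 44 40 38 52 56 55 57 59]
 [57 57 56 54 51 45 37 46 51 56 54 55 57]
 [54 59 57 54 52 40 40 44 51 52 55 56 58]
 [57 59 58 55 49 42 43 45 52 56 52 61 57]
 [56 60 58 57 51 43 41 38 54 59 58 55 56]
 [54 60 57 56 44 39 39 42 53 56 56 57 56]
 [54 60 56 55 47 38 42 46 48 56 53 58 57]
 [53 57 55 57 48 39 41 38 51 55 58 58 57]
 [56 57 57 59 47 37 41 43 54 56 56 56 57]
 [54 55 57 53 52 42 35 40 51 58 55 54 54]
 [54 54 55 57 49 39 37 42 49 55 54 55 58]
 [57 52 54 56 47 33 36 42 48 56 55 54 54]
 [53 55 55 57 51 41 42 44 54 56 54 53 57]
 [55 56 54 53 51 50 47 49 53 57 56 57 57]
 [56 57 54 54 53 53 52 53 58 58 57 56 57]
 [56 54 55 55 55 56 55 56 56 55 57 58 56]
 [58 55 55 58 55 58 55 55 56 54 58 58 56]
 [57 57 57 56 56 52 55 56 55 55 59 58 56]
 [58 59 53 56 58 57 55 57 57 55 59 55 55]
 [57 51 53 56 53 54 55 57 56 57 57 57 54]]Traceback (most recent call last):
  File "<stdin>", line 19, in <module>
  File "<stdin>", line 11, in fit
    return _wrapfunc(a, 'argmax', axis=axis, out=out, **kwds)
    return bound(*args, **kwds)
ValueError: attempt to get argmax of an empty sequence
```

Run:
```python
from h import *
w3=np.load("w3.npz");w4=np.load("w4.npz")
def fit(a,W,m,roi,thr,name):
    v,u=np.nonzero(m);M=np.linalg.lstsq(np.c_[u,v,np.ones(len(u))],W[m][:,:2],rcond=None)[0]
    u0,v0,u1,v1=roi
    g=cv2.cvtColor(a,cv2.COLOR_RGB2GRAY)
    k=np.zeros(g.shape,bool);k[v0:v1,u0:u1]=g[v0:v1,u0:u1]<thr
    n,l,st,c=cv2.connectedComponentsWithStats(k.astype(np.uint8));i=1+np.argmax(st[1:,4]);v,u=np.nonzero(l==i)
    p=np.c_[u,v,np.ones(len(u))]@M
    print(name,len(u),st[i],cv2.minAreaRect((p*1000).astype(np.float32)))
a,W=w3["a"],w3["W"];z=W[...,2]
m=(z>.03)&(z<.04);m[:,:200]=0;m[:,315:]=0;m[:120]=0;m[215:]=0
fit(a,W,m,(246,160,268,190),49,"insert")
a,W=w4["a"],w4["W"];z=W[...,2]
hsv=cv2.cvtColor(a,cv2.COLOR_RGB2HSV)
br=(hsv[...,1]>110)&(hsv[...,0]>8)&(hsv[...,0]<32)&(z>.07)&(z<.078);br[:,:230]=0;br[:,290:]=0
for t in(110,130):fit(a,W,br,(252,165,275,197),t,"hole")
pts=[]
for u in range(185,315,3):
    col=np.nonzero((z[60:180,u]>.06)&(z[60:180,u]<.0715))[0]
    if len(col): pts.append(W[60+col[0],u,:2])
pts=np.array(pts);print("far edge yaw",np.arctan(np.polyfit(pts[:,1],pts[:,0],1)*-1)[0],len(pts))
pts=[]
for v in range(115,240,3):
    r=np.nonzero((z[v,270:400]>.06)&(z[v,270:400]<.0715))[0]
    if len(r): pts.append(W[v,270+r[-1],:2])
pts=np.array(pts);print("right edge yaw",np.arctan(np.polyfit(pts[:,0],pts[:,1],1))[0],len(pts))
```

```text
insert 119 [252 167   9  17 119] ((521.9769897460938, 227.51959228515625), (8.439003944396973, 17.19422721862793), 85.30351257324219)
hole 104 [260 173   8  16 104] ((502.3289489746094, -278.00384521484375), (14.70141315460205, 6.6410441398620605), 19.98162078857422)
hole 159 [259 172   9  20 159] ((501.2393798828125, -277.8952941894531), (18.617401123046875, 7.589792251586914), 19.98159408569336)
far edge yaw 0.3396039083432079 44
right edge yaw 0.3418513032597541 42
```

```bash
python3 -m creep '{"translation":[[4,-5,-20],[4,-5,-50],[4,-5,-75],[4,-5,-88],[4,-5,-88]],"yaw":[0,0,0,0,0],"gripper":[255,255,255,255,255]}' 50
python3 -m creep '{"translation":[[0,0,0],[0,0,0],[0,0,0]],"yaw":[0,0,0],"gripper":[255,255,255]}'
python3 - <<'E'
from h import *
a,W=cam("wrist");b,V=cam("side");np.savez("w5.npz",a=a,W=W)
i=cv2.resize(a[180:330,170:340],None,fx=3,fy=3);j=cv2.resize(b[200:300,220:320],None,fx=4.5,fy=4.5)
save("c5.png",np.hstack([i,j[:450]]) if i.shape[0]==450 else i)
E
```

```text
time_s: 9.4
ee_pos: [0.5007, -0.2748, 0.1308]
eef_rot: [-3.136, 0.016, 0.344]
force: [-0.0, -0.5, -1.3]
grip_width: 0.0118
time_s: 9.65
ee_pos: [0.5012, -0.2746, 0.132]
eef_rot: [-3.137, 0.015, 0.345]
force: [0.3, -0.1, -1.7]
grip_width: 0.0115
```

View pics/c5.png

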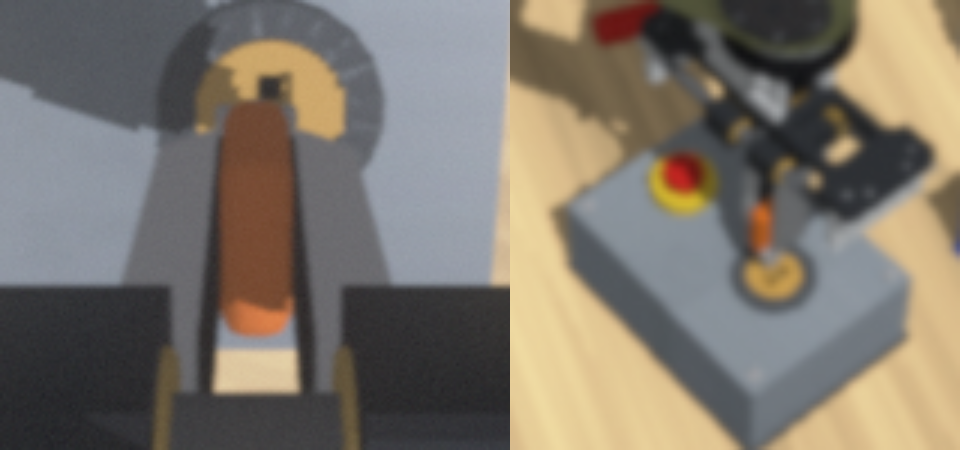

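The wrist crop shows the slot at (270,88), a little to the right of the key at (257), which agrees with the numbers (about 2 mm towards -y). Correcting that, then entering gently.

```bash
python3 -m creep '{"translation":[[0,-2,0],[0,-2,-2],[0,-2,-5],[0,-2,-8],[0,-2,-11]],"yaw":[0,0,0,0,0],"gripper":[255,255,255,255,255]}'
python3 -m creep '{"translation":[[0,0,0],[0,0,-1],[0,0,-2]],"yaw":[0,0,0],"gripper":[255,255,255]}'
```

```text
time_s: 10.17
ee_pos: [0.5011, -0.277, 0.1205]
eef_rot: [-3.138, 0.015, 0.344]
force: [0.3, -1.4, 0.0]
grip_width: 0.0118
time_s: 10.42
ee_pos: [0.5011, -0.2771, 0.1185]
eef_rot: [-3.138, 0.015, 0.344]
force: [1.7, -1.7, 0.8]
grip_width: 0.0117
```

It's in, with little force. I'll continue with small wiggles along the slot.

```bash
python3 -m creep '{"translation":[[0.9,0.3,-1],[-0.9,-0.3,-3],[0.9,0.3,-5],[-0.9,-0.3,-6],[0,0,-7]],"yaw":[0,0,0,0,0],"gripper":[255,255,255,255,255]}'
python3 -m creep '{"translation":[[0.9,0.3,-1],[-0.9,-0.3,-3],[0.9,0.3,-5],[-0.9,-0.3,-6],[0,0,-7]],"yaw":[0,0,0,0,0],"gripper":[255,255,255,255,255]}'
```

```text
time_s: 10.83
ee_pos: [0.501, -0.2772, 0.1114]
eef_rot: [-3.138, 0.015, 0.344]
force: [0.4, -1.7, -0.3]
grip_width: 0.0119
time_s: 11.25
ee_pos: [0.5012, -0.2771, 0.1045]
eef_rot: [-3.138, 0.013, 0.344]
force: [1.3, -0.0, -0.7]
grip_width: 0.012
```

```bash
python3 -m creep '{"translation":[[0.9,0.3,-1],[-0.9,-0.3,-3],[0.9,0.3,-5],[-0.9,-0.3,-6],[0,0,-7]],"yaw":[0,0,0,0,0],"gripper":[255,255,255,255,255]}'
python3 - <<'E'
from h import *
a,W=cam("wrist");b,V=cam("side");np.savez("w6.npz",a=a,W=W)
i=cv2.resize(a[180:330,170:340],None,fx=3,fy=3);j=cv2.resize(b[200:300,220:320],None,fx=4.5,fy=4.5)
save("c6.png",np.hstack([i,j]))
E
```

```text
time_s: 11.67
ee_pos: [0.5019, -0.2774, 0.0995]
eef_rot: [-3.14, 0.011, 0.344]
force: [-9.5, 2.9, 31.6]
grip_width: 0.0119
```

View pics/c6.png

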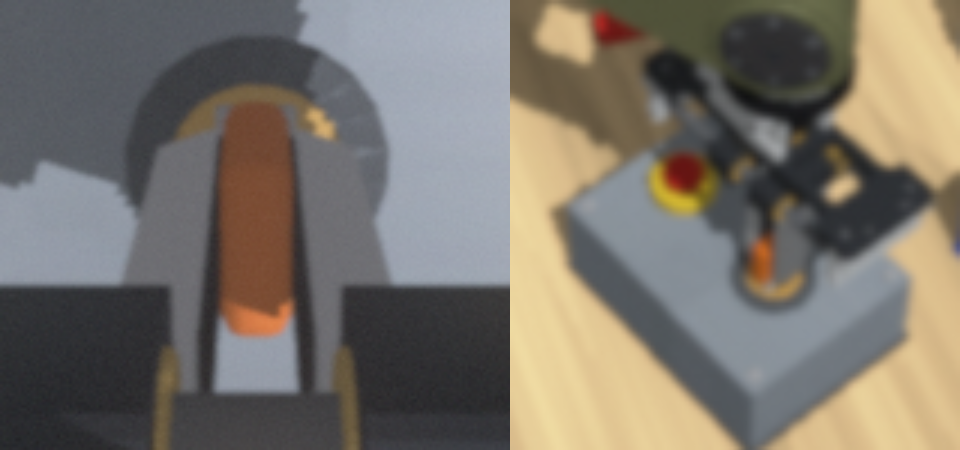

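There's a 32 N reaction at TCP z = 0.0995, exactly the predicted home height. The head sits in the fingers as before (edges at 103 and 335 in both crops), so it hasn't slipped and is home. I'll hold, relax sideways, then start turning at full grip.

```bash
python3 -m creep '{"translation":[[-0.7,0.2,-1],[-0.7,0.2,-1],[-0.7,0.2,-1],[-0.7,0.2,-1]],"yaw":[0,0,0,0],"gripper":[255,255,255,255]}' 60
python3 -m creep '{"translation":[[0,0,-1],[0,0,-1],[0,0,-1],[0,0,-1]],"yaw":[-0.08,-0.16,-0.24,-0.3],"gripper":[255,255,255,255]}'
```

```text
time_s: 12.1
ee_pos: [0.5016, -0.2774, 0.0997]
eef_rot: [-3.142, 0.011, 0.344]
force: [-0.3, 1.5, 10.5]
grip_width: 0.0117
time_s: 12.43
ee_pos: [0.5018, -0.2777, 0.0996]
eef_rot: [3.141, 0.01, 0.04]
force: [-2.4, -1.0, 12.0]
grip_width: 0.012
```

```bash
python3 -m creep '{"translation":[[0,0,-1],[0,0,-1],[0,0,-1],[0,0,-1],[0,0,-1]],"yaw":[-0.1,-0.2,-0.3,-0.4,-0.4],"gripper":[255,255,255,255,255]}'
python3 -m creep '{"translation":[[0,0,-1],[0,0,-1],[0,0,-1],[0,0,-1],[0,0,-1]],"yaw":[-0.1,-0.2,-0.3,-0.4,-0.4],"gripper":[255,255,255,255,255]}'
python3 -c "
from h import *;o=ctrl.get_obs();print(o['qpos'].round(3),o['moment'].round(3))"
```

```text
time_s: 12.85
ee_pos: [0.5019, -0.278, 0.0996]
eef_rot: [3.14, 0.009, -0.366]
force: [-2.5, 1.0, 11.6]
grip_width: 0.0116
time_s: 13.27
ee_pos: [0.5017, -0.2785, 0.0996]
eef_rot: [3.14, 0.008, -0.773]
force: [-5.0, -0.3, 13.2]
grip_width: 0.0118
[-0.57   0.486  1.571 -0.     1.093  1.773] [-0.052  1.047  0.095]
```

```bash
python3 -m creep '{"translation":[[-0.3,0,-1],[-0.3,0,-1],[-0.3,0,-1],[-0.3,0,-1],[-0.3,0,-1]],"yaw":[-0.1,-0.2,-0.3,-0.4,-0.45],"gripper":[255,255,255,255,255]}'
python3 -c "
from h import *;o=ctrl.get_obs();print(o['qpos'].round(3),o['moment'].round(3))"
python3 -m creep '{"translation":[[-0.3,0.2,-1],[-0.3,0.2,-1],[-0.3,0.2,-1]],"yaw":[-0.04,-0.06,-0.06],"gripper":[255,255,255]}'
python3 -c "
from h import *;o=ctrl.get_obs();print(o['qpos'].round(3),o['moment'].round(3))
a,W=cam('wrist');b,V=cam('side');c,_=cam('top');np.savez('w7.npz',a=a,W=W)
i=cv2.resize(a[180:330,170:340],None,fx=2,fy=2);j=cv2.resize(b[200:300,220:320],None,fx=3,fy=3)
k=cv2.resize(c[150:240,140:230],None,fx=300/90,fy=300/90)
save('c7.png',np.hstack([i[:300],j,k[:300]])[:,:],0.8)"
```

```text
time_s: 13.68
ee_pos: [0.5012, -0.2789, 0.0996]
eef_rot: [3.139, 0.007, -1.228]
force: [-6.6, -0.1, 14.2]
grip_width: 0.0117
[-0.573  0.485  1.572  0.003  1.092  2.225] [0.008 1.183 0.134]
time_s: 13.93
ee_pos: [0.501, -0.2789, 0.0996]
eef_rot: [3.14, 0.006, -1.29]
force: [-2.4, 0.7, 11.5]
grip_width: 0.0114
[-0.573  0.484  1.574  0.003  1.09   2.286] [0.188 0.536 0.113]
```

View pics/c7.png

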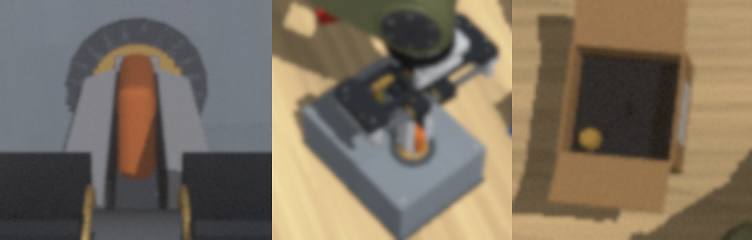

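The final crops show the key still between the pads and seated on the lock (left, about (135,120)). Both carton flaps lie open and the cap is in place (right, (590,138)). One small extra turn will confirm the stop.

```bash
python3 -m creep '{"translation":[[0,0.2,-1],[0,0.2,-1],[0,0.2,-1],[0,0.2,-1]],"yaw":[-0.04,-0.08,-0.08,-0.08],"gripper":[255,255,255,255]}'
python3 -c "
from h import *;o=ctrl.get_obs();print(o['qpos'].round(3),o['moment'].round(3))
from key import key
s=np.load('w7.npz');key(s['a'],s['W'],.09);s=np.load('w6.npz');key(s['a'],s['W'],.09)
a,W=cam('wrist');key(a,W,.09)"
```

```text
time_s: 14.42
ee_pos: [0.501, -0.279, 0.0996]
eef_rot: [3.14, 0.005, -1.368]
force: [-3.6, 0.2, 12.8]
grip_width: 0.0118
[-0.573  0.483  1.575  0.003  1.089  2.364] [0.231 0.896 0.326]
key 1046 ((501.4548645019531, -279.3365478515625), (10.216352462768555, 29.866182327270508), 15.692391395568848) pca yaw -1.395 mean [ 0.503  -0.2825  0.1121] px 245 266 219 289
key 178 ((491.9537353515625, -280.69097900390625), (7.836825370788574, 9.830997467041016), 34.06278991699219) pca yaw -1.335 mean [ 0.4918 -0.2806  0.1133] px 245 265 278 290
key 1193 ((501.1618347167969, -278.755859375), (10.2839994430542, 30.87593650817871), 11.20836067199707) pca yaw -1.409 mean [ 0.502  -0.2814  0.1123] px 245 266 219 290
```

The moment jumped from 0.11 to 0.33 N m, so the lock is against its stop. The key is seated with about 13 N of downward push. Handing in.

```bash
python3 -c "
from h import *;print(ctrl.hand_in());o=ctrl.get_obs();print(o['time_s'],o['ee_pos'],o['eef_rot'],o['force'],o['grip_width'])"
```

```text
the job is handed in; nothing more can be done
None
the job is handed in; nothing more can be done
```

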